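# Set the tube warmer to its low step and start it

### The job

With a fingertip resting lightly on top of the black knurled thumbwheel of the white tube warmer, roll the wheel away from the robot, towards the tubes, by one click, so that its green mark (low) replaces the white one (off) on the crest, between the yellow index lines, and lift the finger off. Then press the green start button all the way down and let it come up again. Touch the controls only: do not pinch the wheel, do not lift or shove the warmer, and leave the blue gel pot, the lancet carton and the wind-up timer where they stand.

Things in the scene. Friction and masses are not known exactly. Their poses are not given: they have to be found in the camera images.
- warmer: White tube warmer, blue band, loose, 2.3 to 3.1 kg, on rubber feet; 180 (x) x 130 (y) mm, deck 55 mm above the worktop. Origin: centre of its underside. +x points from the control end (near the robot) to the aluminium tube block, z up; yaw within 25 degrees. Block from x = +30 to +82 mm, 74 mm high, three fixed capped tubes in it up to 118 mm.
- wheel_top (a point): Crest of the black knurled rubber thumbwheel, at warmer x -12, y +28, 70 mm above the worktop when not pressed. Axle level, along the warmer's y: the crest moves along the warmer's x. Floats on a spring: gives up to 6 mm downwards (about 3 N at first, 8.5 N at the end), this point with it. Press it 3 to 5 mm down and drag; passing a click takes about 2 N at the rim.
- wheel (a joint): Thumbwheel angle, rad; positive rolls the crest towards warmer +x. Clicks at 0 (off, white mark on the crest; the start), 0.55 (low, green mark on the crest), 1.10 (high, red mark on the crest). Let go, it snaps into the nearest: from 0.30 to 0.80 into low. One click is 15.4 mm of rim travel. Yellow index lines on the cheeks mark the crest.
- tread: The wheel's black rubber rim, 56 mm in diameter, 24 mm wide, turned by the fingertip; stands 15 mm out of the deck between two grey cheeks whose tops are 58 mm above the worktop. Origin: the wheel's centre; turns with the wheel.
- disc_left: Grey side disc on the wheel's left (+y) flat face, 50 mm in diameter. Origin: the wheel's centre.
- disc_right: Grey side disc on the wheel's right (-y) flat face, 50 mm in diameter. Origin: the wheel's centre.
- start_top (a point): Centre of the top face of the green round start button, 22 mm in diameter, at warmer x -62, y -28, 73 mm above the worktop when up; it stands in a black collar 38 mm in diameter whose top is 67 mm above the worktop.
- start (a joint): Travel of the start button, m: 0 up, 0.006 fully down (flush with its collar). Sprung: about 1.2 N to start, 4 N fully down; springs back by itself.
- gel_pot: Blue gel pot with white cap, loose, 43 mm in diameter, 60 mm tall, standing about 125 mm to one side of the warmer's centre. Origin: centre of its underside. To be left alone.
- lancets: Small white and purple lancet carton, loose, 31 x 47 x 72 mm tall, about 125 mm to the other side of the warmer's centre. Origin: centre of its underside. To be left alone.
- kitchen_timer: White wind-up timer with grey knob, loose, 66 x 66 x 48 mm, left part of the worktop. Origin: centre of its underside. To be left alone.

How it is judged:
On the way, in this order (a step that is already met when the one before it is completed fails the run):
1. the wheel rests in the green (low) click with no finger on it (value of joint wheel between 0.42 and 0.68 rad and contact force between the fingers and tread below 0.3 N), for 0.2 s.
2. then the start button is pressed down (value of joint wheel between 0.42 and 0.68 rad and value of joint start above 0.0045 m), for 0.05 s.
At the end, for the whole second after the job is handed in: the wheel rests in the low click (0.55 +- 0.13 rad), the start button is up again (within 1.2 mm), the warmer stands level within 20 mm of where it was, and gel pot, lancet carton and timer stand upright within 25 mm of where they were (value of joint wheel between 0.42 and 0.68 rad and value of joint start below 0.0012 m and distance of warmer from where it was at the start of the episode below 0.02 m and angle between warmer's own z axis and vertical below 0.05 rad and linear speed of warmer below 0.01 m/s and distance of each of gel_pot, lancets, kitchen_timer from where it was at the start of the episode below 0.025 m and angle between each of gel_pot, lancets, kitchen_timer's own z axis and vertical below 0.2 rad); the robot touches nothing.
It fails at once if the wheel is pinched by both its side faces (contact force between the fingers and disc_left above 0.5 N and contact force between the fingers and disc_right above 0.5 N).
It fails at once if the wheel is pressed with more than 30 N (contact force between the fingers and tread above 30 N).
It fails at once if the warmer is lifted by more than 10 mm or shoved by more than 25 mm (height (world z) of warmer above 0.01 m or distance of warmer from where it was at the start of the episode above 0.025 m).
It fails at once if gel pot, lancet carton or timer is moved by more than 30 mm or lifted (distance of any of gel_pot, lancets, kitchen_timer from where it was at the start of the episode above 0.03 m or height (world z) of any of gel_pot, lancets, kitchen_timer above 0.015 m).
It also fails if it takes over 40 s, if anything falls off the work surface, if the arm or the gripper's body presses on something with over 40 N, if the wrist force passes 120 N, or if a joint passes its speed limit or range.

### The arm

A 6-joint arm with a two-finger parallel gripper is mounted at the origin on a cart in front of the work surface, level with it; the furniture and walls round the work are solid. World frame = base frame: x ahead of the robot, y to its left, z up, the work surface at z = 0. Lengths are in m, angles in rad, forces in N, time in s.
With the tool pointing down it reaches from about 0.275 to 0.85 m from the base axis. Payload 5.2 kg.
Tool frame: the origin (TCP) lies midway between the tips of the shut fingers; the grasp point (between the pads) lies 19 mm behind it (hold_point_z is the distance from the TCP to the grasp point, in m); z points along the fingers, y is the line along which they close (so a half turn about z gives the same grasp; the last joint's range is limited). The gripper opens to 85 mm and grips with 20 to 120 N. Pads are 22 mm wide; open, the fingers measure 114 mm over their backs; the gripper's body (76 mm by 85 mm) begins 54 mm behind the grasp point. The pads swing forward as they close: fully open they stand 13 mm farther back than shut.
Start: joints at [-1.391, 0.259, 1.535, -0, 1.348, -0.203], TCP at [0.205, -0.51, 0.231] pointing down, gripper open.
Joint ranges: [-3.14, 3.14], [-0.91, 2.08], [0.19, 2.58], [-1.22, 4.36], [0.22, 2.71], [-3.12, 3.12]. Speed limits (rad/s): [2.57, 2.57, 3.14, 3.14, 3.14, 3.14].

### API

Orientations are given as a unit quaternion [x, y, z, w].
In Python, from rig import * gives the robot as it stands. The module is installed in compiled form; this text tells all that it offers.
- The arm moves only by the shell command python3 -m pendant 'ROWS' [OPENING] [FORCE]. ROWS is JSON, a list of rows, each an object with "translation": the shift along the tool's x, y, z in m, a list of three; "turn": the turn about the tool's z in degrees. In form: [{"translation": [dx, dy, dz], "turn": turn}, ...]. A call has 1 to 20 rows; each row shifts and turns the commanded pose from where the row before left it, along the tool's axes as they then stand; what a row does not reach is not made up. A row lasts 1/12 s, in which the tool goes at most 41.7 mm and 7.16 degrees, less where a joint would pass 70% of its speed; a pose out of reach is approached as far as the arm can. A call is refused whole if a number of a shift passes 0.0417 or a number of a turn 7.16, either way. A call with a gripper value outside its range is refused whole. OPENING is the opening, from 0 (shut) to 1 (fully open), set as the call begins (- or left out, the last holds). The fingers move at their own pace and stop on an object; FORCE is the grip in N (left out, the last holds). Time passes only in rows, so rows that do not move let the fingers close. It gives the time, the measured TCP pose, the force, the opening and the grip force at its end, in the units of the state.
- sense(): the state, without advancing time (a new reading comes with each control period).
- get_image(name): name is "side" or "top" or "wrist"; returns a dict with "image" (480x640x3 uint8, red, green, blue), "vfov" (degrees; the focal length in pixels is half the picture's height over the tangent of half this angle, whatever the lens; pixels are square), "cx", "cy" (the principal point, pixels), "R" (3x3) and "t" (3): a world point X has camera coordinates R X + t. Camera axes: x right, y down, z forward; pixel columns grow to the right and rows downward; lengths in m; the calibration is good to about 2 mm. A picture is of the moment at which its call begins. There is no depth.
- job_done(): hands the job in; it is judged then, once.
Trained networks look in a picture, given as the dict that the camera call returned (one of the last four; its "shot" number tells which), for a name from the list of things; names that differ only in an ending like _2 or _b are one class to them, and where a whole thing is asked for, a point or a joint stands for the part that bears it (a point fixed in the world has none). Each returns a list of dicts, best first, with "conf" (0 to 1); they miss things now and then, are a little off and sometimes report something else, mostly with a low value. They report only what shows in the picture. A call takes as long as a camera call.
- cut_out(query, picture): "region" (480x640 bool, what is visible of it) and "box" ([centre column, centre row, width, height] as shares, 0 to 1, of the picture: columns of its width, rows of its height, round what is visible of it).
- landmark_of(query, picture): "position" ([row, column] as shares, 0 to 1, of the picture: columns of its width, rows of its height: a listed point, or the origin of a listed thing).
The state is a dict: "time": time; "joints": joint angles; "dq": joint speeds; "effort": joint torques, N m; "ee_pos": TCP position; "orientation": TCP orientation; "wrist_force": force on the tool from outside, world axes, zero at the start; "ft_torque": the same for the moment, N m; "grip_width": opening from 0.0 (shut) to 1.0 (fully open); "gripper_force": force on a finger pad.
Only numpy, scipy, OpenCV 4.12 (cv2) and the standard library are available. Lean on these libraries where they do the work, as an engineer would, in place of code of your own. Each camera call takes 0.05 s, during which the arm holds its last target. There are 200 camera calls.

## Working session

There is one attempt and no reset: what is moved stays moved. The work goes in short steps, Python scripts to look and compute and a shell command to move; the robot and the scene stay as the last step left them, time stands still between calls to the robot, and variables do not carry over. Pictures are saved under pics/ and viewed, at most 10 in all, crops included, and the job is handed in when it is done.

```bash
mkdir -p pics; cat > h.py <<'E'
from rig import *
import numpy as np, cv2
from scipy.spatial.transform import Rotation as Ro
def ray(p,row,col):
    f=240/np.tan(np.radians(p["vfov"])/2); R=np.array(p["R"]);t=np.array(p["t"])
    d=R.T@np.array([(col-p["cx"])/f,(row-p["cy"])/f,1]); return -R.T@t,d
def atz(p,row,col,z):
    o,d=ray(p,row,col); return o+d*(z-o[2])/d[2]
def look(cam,qs):
    p=get_image(cam); out={}
    for q,z in qs:
        l=landmark_of(q,p)
        for e in l[:2]:
            r,c=e["position"][0]*480,e["position"][1]*640
            print(cam,q,round(e["conf"],2),"px",round(c),round(r),"xyz",atz(p,r,c,z).round(4))
    return p
def save(p,n): cv2.imwrite(f"pics/{n}.png",cv2.cvtColor(p["image"],cv2.COLOR_RGB2BGR))
E
python3 - <<'E'
from h import *
Q=[("warmer",0),("wheel_top",.07),("start_top",.073),("gel_pot",0),("lancets",0),("kitchen_timer",0)]
for c in ("top","side"): save(look(c,Q),c+"0")
s=sense(); print(s["time"],s["ee_pos"],s["orientation"],Ro.from_quat(s["orientation"]).as_matrix().round(3))
E
```

```text
top warmer 0.93 px 417 209 xyz [ 0.5433 -0.0802  0.    ]
top wheel_top 0.54 px 413 213 xyz [ 0.5276 -0.0617  0.07  ]
top start_top 0.63 px 438 238 xyz [ 0.476  -0.1106  0.073 ]
top gel_pot 0.59 px 477 193 xyz [ 0.5776 -0.2091  0.    ]
top lancets 0.72 px 361 224 xyz [0.5112 0.0395 0.    ]
top kitchen_timer 0.56 px 227 238 xyz [0.4799 0.3276 0.    ]
top kitchen_timer 0.36 px 438 235 xyz [ 0.4868 -0.1242  0.    ]
side warmer 0.62 px 344 336 xyz [ 0.5323 -0.078   0.    ]
side wheel_top 0.9 px 338 294 xyz [ 0.5235 -0.0441  0.07  ]
side start_top 0.4 px 315 317 xyz [ 0.4748 -0.1003  0.073 ]
side gel_pot 0.64 px 384 387 xyz [ 0.5748 -0.1984 -0.    ]
side lancets 0.92 px 322 295 xyz [0.5098 0.0384 0.    ]
side kitchen_timer 0.8 px 291 222 xyz [0.4746 0.32   0.    ]
side kitchen_timer 0.68 px 333 309 xyz [ 0.5249 -0.0039  0.    ]
0.7 [ 0.20548301 -0.51018532  0.23134676] [9.81737297e-01 1.90241631e-01 9.90136466e-06 3.12479577e-05] [[ 0.928  0.374  0.   ]
 [ 0.374 -0.928 -0.   ]
 [ 0.     0.    -1.   ]]
```

```bash
python3 - <<'E'
import cv2,numpy as np
a=cv2.imread('pics/top0.png')[140:300,320:530];b=cv2.imread('pics/side0.png')[200:420,230:440]
cv2.imwrite('pics/c0.png',np.hstack([cv2.resize(a,(395,300)),cv2.resize(b,(400,300))]))
E
```

```text
(no output)
```

View pics/c0.png

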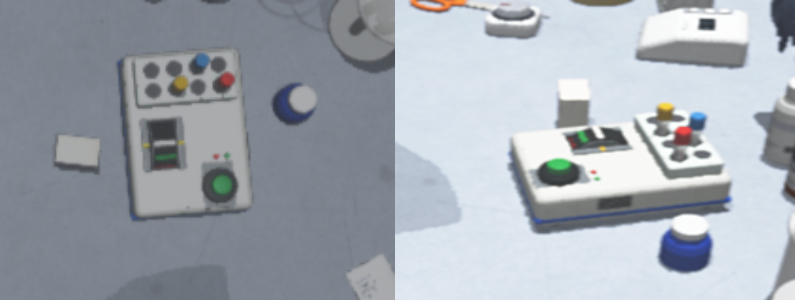

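```bash
python3 -m pendant '[{"translation":[0,0,0],"turn":6},{"translation":[0,0,0],"turn":6},{"translation":[0,0,0],"turn":6}]' 0 20
python3 -m pendant '[{"translation":[0.0157,-0.0223,0],"turn":0},{"translation":[0.0157,-0.0223,0],"turn":0},{"translation":[0.0157,-0.0223,0],"turn":0},{"translation":[0.0157,-0.0223,0],"turn":0},{"translation":[0.0157,-0.0223,0],"turn":0},{"translation":[0.0157,-0.0223,0],"turn":0},{"translation":[0.0157,-0.0223,0],"turn":0},{"translation":[0.0157,-0.0223,0],"turn":0},{"translation":[0.0157,-0.0223,0],"turn":0},{"translation":[0.0157,-0.0223,0],"turn":0},{"translation":[0.0157,-0.0223,0],"turn":0},{"translation":[0.0157,-0.0223,0],"turn":0},{"translation":[0.0157,-0.0223,0],"turn":0},{"translation":[0.0157,-0.0223,0],"turn":0},{"translation":[0.0157,-0.0223,0],"turn":0},{"translation":[0.0157,-0.0223,0],"turn":0},{"translation":[0.0157,-0.0223,0],"turn":0},{"translation":[0.0157,-0.0223,0],"turn":0}]'
python3 - <<'E'
from h import *
p=look("wrist",[("wheel_top",.07),("start_top",.073),("warmer",0)]); save(p,"w1")
s=sense(); print(s["time"],s["ee_pos"],Ro.from_quat(s["orientation"]).as_matrix().round(3)); print(-np.array(p["R"]).T@np.array(p["t"]))
E
```

```text
time: 0.95
ee_pos: [0.2054, -0.5102, 0.2313]
orientation: [0.999, 0.032, -0.0, -0.0]
wrist_force: [-0.0, -0.7, -0.3]
grip_width: 0.605
gripper_force: 0.0
time: 2.45
ee_pos: [0.4604, -0.0891, 0.2315]
orientation: [0.999, 0.034, 0.0, 0.0]
wrist_force: [0.6, -1.2, 0.0]
grip_width: 0.004
gripper_force: 0.0
wrist wheel_top 0.73 px 287 155 xyz [ 0.5204 -0.0517  0.07  ]
wrist start_top 0.94 px 352 214 xyz [ 0.4738 -0.1111  0.073 ]
2.65 [ 0.45988974 -0.08996239  0.2312864 ] [[ 0.997  0.071 -0.   ]
 [ 0.071 -0.997 -0.   ]
 [-0.     0.    -1.   ]]
[ 0.52730508 -0.08487493  0.37465174]
```

View pics/w1.png

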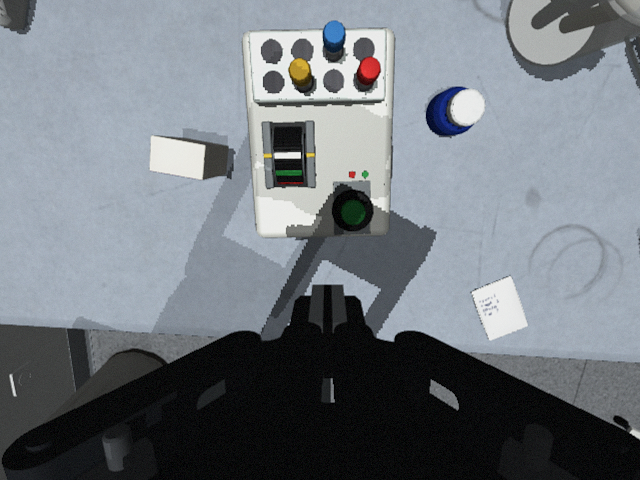

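```bash
python3 -m pendant '[{"translation":[0.0138,-0.0085,0],"turn":0},{"translation":[0.0138,-0.0085,0],"turn":0},{"translation":[0.0138,-0.0085,0],"turn":0},{"translation":[0.0138,-0.0085,0],"turn":0},{"translation":[0,0,0.024],"turn":0},{"translation":[0,0,0.024],"turn":0},{"translation":[0,0,0.024],"turn":0},{"translation":[0,0,0.024],"turn":0},{"translation":[0,0,0.024],"turn":0},{"translation":[0,0,0.024],"turn":0},{"translation":[0,0,0],"turn":0},{"translation":[0,0,0],"turn":0}]'
python3 - <<'E'
from h import *
p=look("wrist",[("wheel_top",.07),("start_top",.073)]); save(p,"w2")
p=look("side",[("wheel_top",.07),("start_top",.073)])
a=p["image"][230:350,260:400]; p["image"]=cv2.resize(a,(700,600)); save(p,"s2")
s=sense(); print(s["time"],s["ee_pos"],s["wrist_force"])
E
```

```text
time: 3.65
ee_pos: [0.5114, -0.0535, 0.0866]
orientation: [0.999, 0.034, -0.002, -0.0]
wrist_force: [0.7, 0.7, 1.3]
grip_width: 0.0
gripper_force: 0.0
wrist wheel_top 0.62 px 324 270 xyz [ 0.5214 -0.0521  0.07  ]
side wheel_top 0.57 px 336 296 xyz [ 0.5198 -0.0495  0.07  ]
side start_top 0.51 px 318 317 xyz [ 0.4789 -0.1025  0.073 ]
3.95 [ 0.5135651  -0.05310459  0.08881169] [ 0.4118458   0.08657202 -0.43437947]
```

View pics/w2.png

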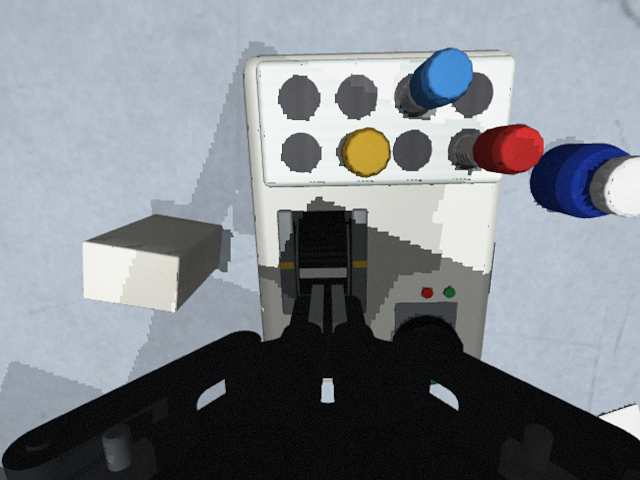

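View pics/s2.png

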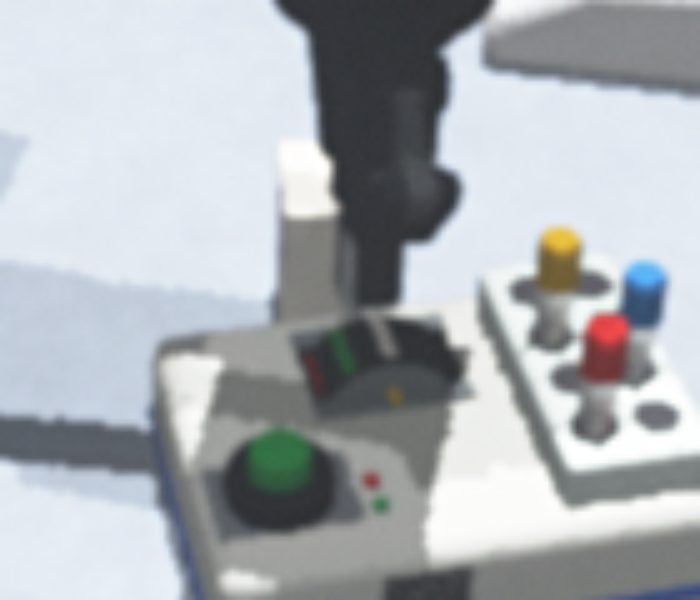

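```bash
python3 -m pendant '[{"translation":[0,0,0.008],"turn":0},{"translation":[0,0,0.006],"turn":0},{"translation":[0,0,0.003],"turn":0},{"translation":[0,0,0.003],"turn":0},{"translation":[0,0,0.003],"turn":0},{"translation":[0,0,0],"turn":0},{"translation":[0,0,0],"turn":0}]'
```

```text
time: 4.53
ee_pos: [0.513, -0.0525, 0.0647]
orientation: [0.999, 0.034, 0.0, -0.0]
wrist_force: [-2.4, 1.2, 7.7]
grip_width: -0.002
gripper_force: 3.9
```

```bash
python3 -m pendant '[{"translation":[0.002,0,0],"turn":0},{"translation":[0.002,0,0],"turn":0},{"translation":[0.002,0,0],"turn":0},{"translation":[0.002,0,0],"turn":0},{"translation":[0.002,0,0],"turn":0},{"translation":[0.002,0,0],"turn":0},{"translation":[0.002,0,0],"turn":0},{"translation":[0.002,0,0],"turn":0},{"translation":[0,0,0],"turn":0}]'
python3 - <<'E'
from h import *
p=look("wrist",[("wheel_top",.07)]); a=p["image"][180:340,220:430]; p["image"]=cv2.resize(a,(787,600)); save(p,"w3")
s=sense(); print(s["time"],s["ee_pos"],s["wrist_force"])
E
```

```text
time: 5.28
ee_pos: [0.5294, -0.0511, 0.0649]
orientation: [0.999, 0.034, 0.001, -0.0]
wrist_force: [-0.9, 1.8, 6.8]
grip_width: 0.003
gripper_force: 3.7
5.3833 [ 0.52931506 -0.05111012  0.06493929] [-0.60768651  2.67250528  7.45560776]
```

View pics/w3.png

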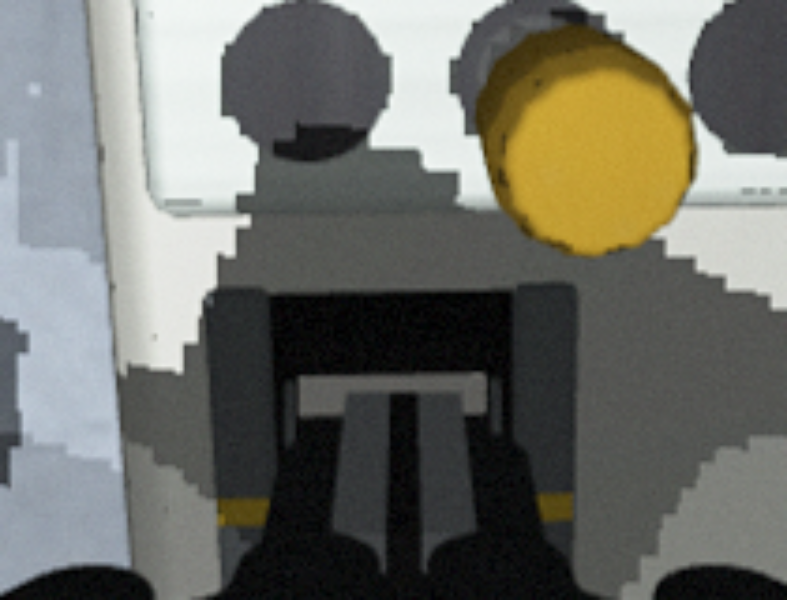

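The white mark has rolled forward with the finger and now sits well ahead of the yellow lines, and the lateral force is about zero. I'll lift straight off and check.

```bash
python3 -m pendant '[{"translation":[0,0,-0.005],"turn":0},{"translation":[0,0,-0.01],"turn":0},{"translation":[0,0,-0.02],"turn":0},{"translation":[0,0,-0.02],"turn":0},{"translation":[-0.02,0,0],"turn":0},{"translation":[-0.03,0,0],"turn":0},{"translation":[-0.02,0.02,0],"turn":0},{"translation":[0,0.02,0],"turn":0},{"translation":[0,0,0],"turn":0},{"translation":[0,0,0],"turn":0}]'
python3 - <<'E'
from h import *
p=look("wrist",[("wheel_top",.07),("start_top",.073),("warmer",0)]); save(p,"w4")
p=look("side",[("start_top",.073)])
s=sense(); print(s["time"],s["ee_pos"],s["wrist_force"])
E
```

```text
time: 6.22
ee_pos: [0.4617, -0.097, 0.1197]
orientation: [0.999, 0.033, 0.0, 0.0]
wrist_force: [-0.1, -0.1, 0.2]
grip_width: -0.001
gripper_force: 0.0
wrist wheel_top 0.6 px 251 157 xyz [ 0.5216 -0.0522  0.07  ]
wrist start_top 0.6 px 352 250 xyz [ 0.4739 -0.1111  0.073 ]
wrist warmer 0.91 px 308 142 xyz [ 0.533  -0.0789  0.    ]
side start_top 0.63 px 317 316 xyz [ 0.4789 -0.0978  0.073 ]
6.5167 [ 0.46160981 -0.09554691  0.11918097] [0.10071448 0.05379384 0.25292191]
```

View pics/w4.png

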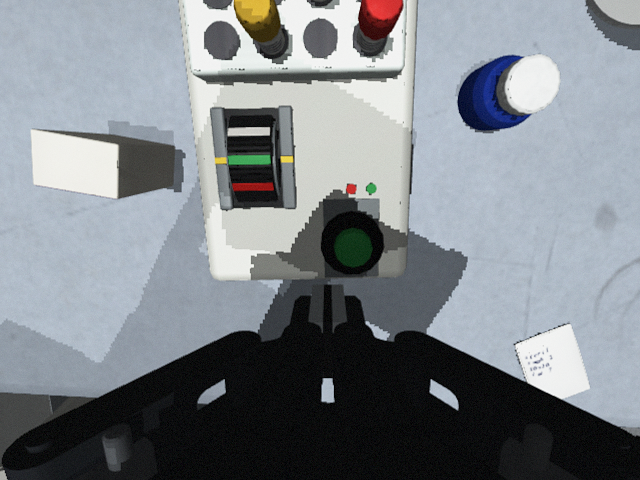

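```bash
python3 -m pendant '[{"translation":[0.0113,0.016,0],"turn":0},{"translation":[0,0,0.02],"turn":0},{"translation":[0,0,0.02],"turn":0},{"translation":[0,0,0.004],"turn":0},{"translation":[0,0,0.004],"turn":0},{"translation":[0,0,0.003],"turn":0},{"translation":[0,0,0.001],"turn":0},{"translation":[0,0,0],"turn":0},{"translation":[0,0,0],"turn":0}]'
```

```text
time: 7.27
ee_pos: [0.4731, -0.1108, 0.0705]
orientation: [0.999, 0.035, -0.0, 0.0]
wrist_force: [-10.7, 4.8, 27.7]
grip_width: -0.001
gripper_force: 13.9
```

```bash
python3 - <<'E'
from h import *
p=look("side",[("start_top",.073)])
a=p["image"][230:350,260:400]; p["image"]=cv2.resize(a,(700,600)); save(p,"s5")
w=look("wrist",[("wheel_top",.07),("warmer",0)])
for _ in range(3):
  get_image("top"); s=sense(); print(s["time"],s["ee_pos"],s["wrist_force"],s["ft_torque"])
E
```

```text
side start_top 0.43 px 318 318 xyz [ 0.4788 -0.103   0.073 ]
wrist wheel_top 0.8 px 192 187 xyz [ 0.521  -0.0519  0.07  ]
wrist warmer 0.66 px 280 158 xyz [ 0.533  -0.0789  0.    ]
7.5667 [ 0.47310732 -0.11077092  0.07050292] [-9.91386417  3.69223642 27.0314704 ] [ 0.60999304  1.91855145 -0.00551613]
7.6167 [ 0.47312554 -0.11079461  0.070515  ] [-11.57731294   4.26761253  27.56101005] [0.5928574  1.85326477 0.02858933]
7.6667 [ 0.47312664 -0.11076563  0.07051633] [-10.52979864   3.52616244  26.86782727] [0.69316342 1.93068489 0.01361227]
```

View pics/s5.png

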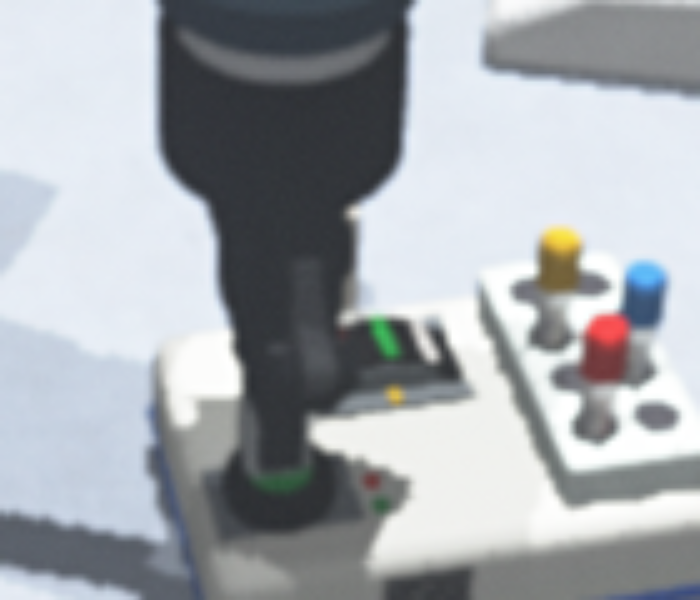

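```bash
for i in 1 2 3 4; do python3 -m pendant '[{"translation":[0,0,-0.0015],"turn":0},{"translation":[0,0,0],"turn":0}]' | grep -E "ee_pos|wrist_force"; done
```

```text
ee_pos: [0.4735, -0.1109, 0.0708]
wrist_force: [-6.5, 1.6, 14.9]
ee_pos: [0.4738, -0.111, 0.0716]
wrist_force: [-2.8, 0.6, 4.4]
ee_pos: [0.474, -0.1112, 0.0724]
wrist_force: [-2.0, 2.2, 2.2]
ee_pos: [0.4741, -0.1113, 0.0736]
wrist_force: [-1.7, 1.2, 3.4]
```

```bash
for i in 1 2 3 4; do python3 -m pendant '[{"translation":[0,0,-0.0015],"turn":0},{"translation":[0,0,0],"turn":0}]' | grep -E "ee_pos|wrist_force"; done
python3 - <<'E'
from h import *
p=look("wrist",[("wheel_top",.07),("start_top",.073),("warmer",0)]); a=p["image"][150:390,180:500]; p["image"]=cv2.resize(a,(800,600)); save(p,"w6")
E
```

```text
ee_pos: [0.4742, -0.1115, 0.075]
wrist_force: [0.2, 0.9, 2.4]
ee_pos: [0.4742, -0.1117, 0.0765]
wrist_force: [0.4, 1.5, 1.3]
ee_pos: [0.4739, -0.1117, 0.0779]
wrist_force: [0.8, 0.2, -0.3]
ee_pos: [0.4738, -0.1116, 0.0794]
wrist_force: [-0.2, -0.4, 0.8]
wrist start_top 0.3 px 215 185 xyz [ 0.5226 -0.0604  0.073 ]
wrist warmer 0.85 px 278 157 xyz [ 0.5338 -0.0771  0.    ]
```

View pics/w6.png

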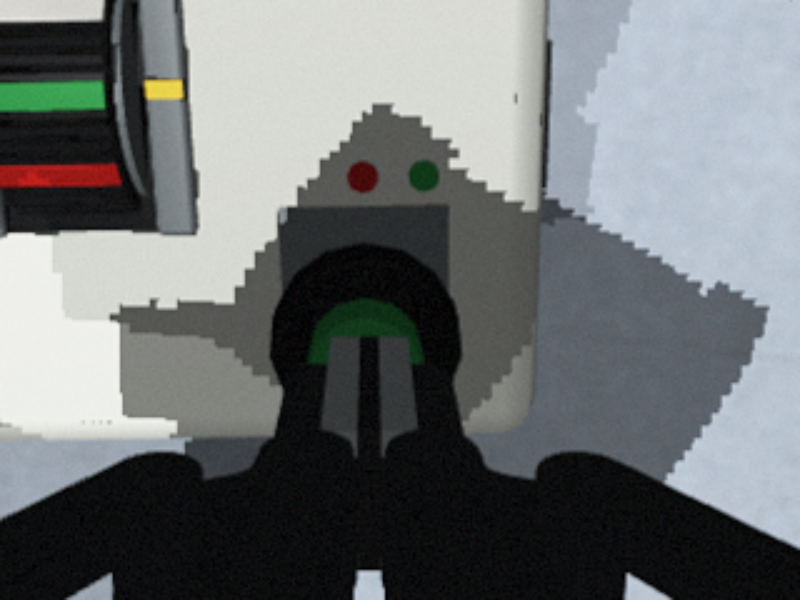

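```bash
cat > m.py <<'E'
from h import *
F=[];Z=[]
for _ in range(8):
    p=get_image("side"); s=sense(); F.append(s["wrist_force"]); Z.append(s["ee_pos"])
g=p["image"].astype(int)[300:335,300:335]; m=(g[...,1]>1.4*g[...,0])&(g[...,1]>1.4*g[...,2])&(g[...,1]>50)
r=np.where(m)[0]; print(round(s["time"],2),"z",np.mean(Z,0).round(4),"F",np.mean(F,0).round(2),"green n",m.sum(),"rows",(r.min()+300,r.max()+300) if len(r) else None)
E
python3 m.py
python3 -m pendant '[{"translation":[0,0,-0.02],"turn":0},{"translation":[0,0,0],"turn":0}]' >/dev/null; python3 m.py
python3 -m pendant '[{"translation":[0,0,0.024],"turn":0},{"translation":[0,0,0],"turn":0}]' >/dev/null; python3 m.py
python3 -m pendant '[{"translation":[0,0,0.002],"turn":0},{"translation":[0,0,0],"turn":0}]' >/dev/null; python3 m.py
python3 -m pendant '[{"translation":[0,0,0.002],"turn":0},{"translation":[0,0,0],"turn":0}]' >/dev/null; python3 m.py
python3 -m pendant '[{"translation":[0,0,0.001],"turn":0},{"translation":[0,0,0],"turn":0}]' >/dev/null; python3 m.py
```

```text
9.6 z [ 0.4738 -0.1114  0.0793] F [ 0.11  0.22 -0.21] green n 38 rows (np.int64(322), np.int64(326))
10.17 z [ 0.4738 -0.1114  0.0992] F [-0.   -0.13  0.01] green n 62 rows (np.int64(318), np.int64(326))
10.73 z [ 0.4735 -0.1112  0.0754] F [-1.56  0.46  1.91] green n 23 rows (np.int64(324), np.int64(326))
11.3 z [ 0.4741 -0.1115  0.0735] F [-0.18  0.43  2.85] green n 13 rows (np.int64(325), np.int64(326))
11.87 z [ 0.4741 -0.1115  0.0714] F [1.19 0.75 3.68] green n 8 rows (np.int64(326), np.int64(327))
12.43 z [ 0.4741 -0.1116  0.0709] F [-0.28  1.1   9.42] green n 5 rows (np.int64(326), np.int64(327))
```

The averaged profile shows the spring rising from 1.9 N to 3.7 N and then a hard stop, so the button went fully down. Lifting off and checking the final state.

```bash
python3 -m pendant '[{"translation":[0,0,-0.005],"turn":0},{"translation":[0,0,-0.015],"turn":0},{"translation":[0,0,-0.03],"turn":0},{"translation":[-0.02,0,-0.04],"turn":0},{"translation":[-0.03,0,-0.03],"turn":0},{"translation":[-0.02,0,0],"turn":0},{"translation":[0,0,0],"turn":0},{"translation":[0,0,0],"turn":0},{"translation":[0,0,0],"turn":0}]'
python3 m.py
python3 - <<'E'
from h import *
look("top",[("gel_pot",0),("lancets",0),("kitchen_timer",0),("warmer",0)])
p=look("wrist",[("wheel_top",.07),("start_top",.073)]); a=p["image"][0:300,120:520]; p["image"]=cv2.resize(a,(800,600)); save(p,"w7")
E
```

```text
time: 13.18
ee_pos: [0.4058, -0.116, 0.1865]
orientation: [0.999, 0.034, -0.0, -0.0]
wrist_force: [0.5, -0.2, -0.3]
grip_width: -0.005
gripper_force: 0.0
13.58 z [ 0.4061 -0.116   0.1864] F [ 0.02 -0.09  0.23] green n 91 rows (np.int64(316), np.int64(325))
top gel_pot 0.82 px 473 195 xyz [ 0.5728 -0.2006  0.    ]
top gel_pot 0.19 px 406 215 xyz [ 0.5297 -0.057   0.    ]
top lancets 0.65 px 362 223 xyz [0.5116 0.038  0.    ]
top kitchen_timer 0.71 px 228 239 xyz [0.4769 0.3254 0.    ]
top warmer 0.96 px 418 211 xyz [ 0.5397 -0.0833  0.    ]
wrist wheel_top 0.69 px 244 70 xyz [ 0.5213 -0.0514  0.07  ]
wrist start_top 0.7 px 324 145 xyz [ 0.4753 -0.1098  0.073 ]
```

View pics/w7.png

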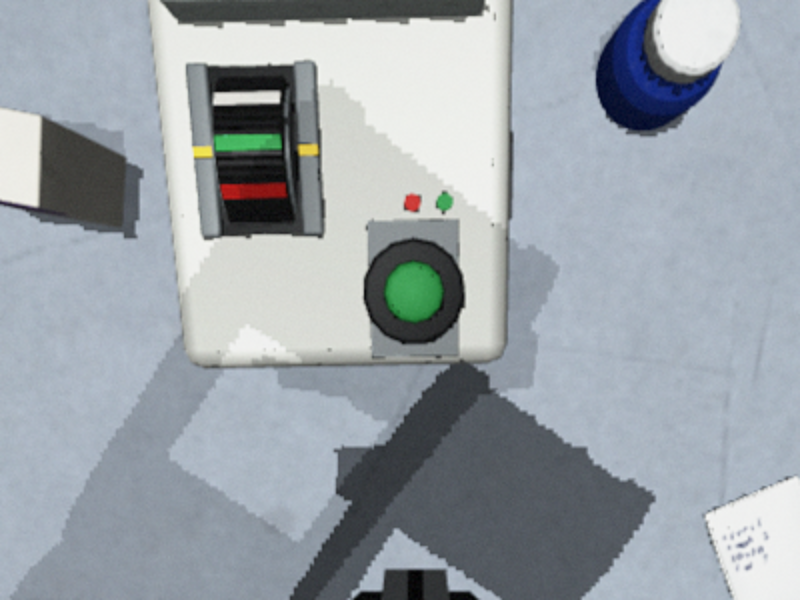

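The green mark at (248,143) sits on the crest between the yellow lines. The button at (414,291) is up again and nothing else has moved.

```bash
python3 -c "
from rig import *
print(job_done())"
```

```text
the job is handed in; nothing more can be done
None
```

I rolled the wheel one click to low, pressed the start button to its hard stop twice (the second press to confirm the first), let it come up, and handed the job in; in the last pictures nothing else had moved, but no verdict was returned.

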